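# Park the profile behind the post

## Task

Put the spare aluminium profile away in its parking bay by pushing only, with the fingertips against its outside, never taking it between the fingers and never lifting it: push its right-hand end in past the left side of the post so that it lies behind the post, work it along, then push the left-hand end in too. Finish with the whole profile inside the bay, lying flat against the back fence from end to end. Do not disturb the jar, the beaker or the vial standing about.

Things in the scene. Friction and masses are not known exactly. Their poses are not given: they have to be found in the camera images.
- bay: low grey three-sided fence fixed to the worktop, open on the side towards the robot (its -x side). Origin on the worktop; x points from the mouth to the back fence, y to the left along it, z up. Inside face of the back fence at x = +25 mm, inside faces of the two end walls at y = +155 and -155 mm; the end walls run from x = -12 to the back; all walls 14 mm thick and 25 mm high, no floor plate. The profile lying home has its centre line at x = +10 mm.
- post: fixed round steel pin, 18 mm diameter, 52 mm high, standing on the worktop in the mouth of the bay nearer the bay's right end (bay x = -36 mm, bay y between -95 and -75 mm); origin at its foot on its axis, axes parallel to the bay's. The clear gap between post and back fence is 52 mm.
- bar: loose straight slotted aluminium profile with black end caps, outside 30 mm wide (x), 280 mm long (y), 30 mm high (z), 0.25 to 0.49 kg, slides with a few newtons and stays where it is left; origin at the centre of its underside, y along its length to its left end. It starts on the worktop in front of the bay (on the robot's side), roughly parallel to it, shifted to the left so that its right end is to the left of the post.
- bar_left (a point): centre of the profile's left end face (bar y = +140 mm, 15 mm above its underside)
- bar_right (a point): centre of the profile's right end face (bar y = -140 mm, 15 mm above its underside)
- jar: clear screw-lid jar, 48 mm diameter, 64 mm high, stands to the right of the bay's mouth; bystander; origin at the centre of its underside
- small_beaker: small glass beaker, 56 mm diameter, 66 mm high, stands at the left end of the bay; bystander; origin at the centre of its underside
- brown_vial: brown glass vial with a tan lid, 39 mm diameter, 64 mm high, stands behind the bay; bystander; origin at the centre of its underside

How it is judged:
By the outcome, as a careful person would: the job done as asked, in the order asked, and still so for the second after the job is handed in, with the robot touching nothing.
It also fails if it takes over 72 s, if anything falls off the work surface, if the arm or the gripper's body presses on something with over 40 N, if the wrist force passes 120 N, or if a joint passes its speed limit or range.

## Robot

A 7-joint arm with a two-finger parallel gripper is mounted at the origin on a cart in front of the work surface, level with it; the furniture and walls round the work are solid. World frame = base frame: x ahead of the robot, y to its left, z up, the work surface at z = 0. Lengths are in m, angles in rad, forces in N, time in s.
With the tool pointing down it reaches from about 0.4 to 0.85 m from the base axis. Payload 10.4 kg.
Tool frame: the origin (TCP) lies at the very end of the fingers, on their centre line; the grasp point (between the pads) lies 19 mm behind it; z points along the fingers, x is the direction in which the jaws open and shut, and the axes are right-handed (so a half turn about z gives the same grasp; the last joint's range is limited). The gripper opens to 87 mm and grips with 3 to 60 N. Pads are 19 mm wide; open, the fingers measure 117 mm over their backs; the gripper's body (75 mm by 190 mm) begins 51 mm behind the grasp point.
Start: joints at [1.151, 0.332, -0.065, 1.46, 0.022, 1.35, -0.088], TCP at [0.242, -0.576, 0.223] pointing down, gripper open.
Joint ranges: [-2.6, 2.6], [-0.5, 2.12], [-1.47, 1.34], [0.16, 2.42], [-1.27, 4.41], [0.06, 2.06], [-2.6, 2.6]. Speed limits (rad/s): [2.22, 2.22, 2.79, 2.79, 3.14, 3.14, 3.14].

## Interface

Orientations are given as a unit quaternion [x, y, z, w].
In Python, from bench import r gives the robot as it stands. The module is installed in compiled form; this text tells all that it offers.
- The arm moves only by the tool carry_out, never from a script. Its argument "commands" is a list that holds one entry, the list of rows, each a list of 7 numbers: the closure in counts, from 0 (fully open) to 255 (shut), then the shift along the tool's x, y, z in units of 25 mm (1.0 is 25 mm), then the turn, a rotation vector about the tool's x, y, z in units of 5 degrees (1.0 is 5 degrees). A call has 1 to 12 rows; each row is the pose to reach, as a shift and turn from the pose measured when the call began, along the tool's axes at that moment; what a row does not reach only later rows make up. A row lasts 1/8 s, in which the tool goes at most 62.5 mm and 10.7 degrees, less where a joint would pass 70% of its speed; a pose out of reach is approached as far as the arm can. A call with a gripper value outside its range is refused whole. The fingers move at their own pace and stop on an object; "grip_force" is the grip in N (left out, the last holds). Time passes only in rows, so rows that repeat a pose let the fingers close. It gives the time, the measured TCP pose, the force and the opening at its end, in the units of the state.
- r.read_state(): the state, without advancing time (a new reading comes with each control period).
- r.camera(name): name is "scene" or "top" or "wrist"; returns the picture (420x560x3 uint8, blue, green, red); there is no depth.
- r.camera_info(name): a dict with "fx", "fy", "cx", "cy" (pixels), "k1" (the pictures are not rectified: a ray, as slopes to the right and down, at radius r is drawn at 1 + k1 r^2 times it, then the intrinsics apply), "origin" and "rotation" of the camera in the world. Camera axes: x right, y down, z forward; pixel columns grow to the right and rows downward; lengths in m; the calibration is good to about 2 mm. A picture is of the moment at which its call begins: read the wrist's pose just before it. camera_info takes no time and is no camera call; for the wrist camera it gives the pose at the moment of the call.
- r.close_job(): hands the job in, once; it reports no verdict.
The state is a dict: "time": time; "joint_positions": joint angles; "joint_vel": joint speeds; "joint_torque": joint torques, N m; "ee_pos": TCP position; "eef_rot": TCP orientation; "ft_force": force on the tool from outside, world axes, zero at the start; "torque": the same for the moment, N m; "width": finger opening in m.
Only numpy, scipy, OpenCV 4.12 (cv2) and the standard library are available. Lean on these libraries where they do the work, as an engineer would, in place of code of your own. Each camera call takes 0.05 s, during which the arm holds its last target.

## Working session

There is one attempt and no reset: what is moved stays moved. The work goes in short steps, Python scripts to look and compute and a tool call to move; the robot and the scene stay as the last step left them, time stands still between calls to the robot, and variables do not carry over. Pictures are saved under pics/ and viewed, and the job is handed in when it is done.

Besides the shell and the picture viewer there is one more tool, called after "Request:" as name(argument=value, ...) on one line, values as JSON. carry_out: Moves the arm, as the interface text tells. Its arguments: {"type":"object","properties":{"commands":{"type":"array"},"grip_force":{"type":"number"}},"required":["commands"]}

```bash
mkdir -p pics; ls; python3 - <<'E'
from bench import r
import cv2
s=r.read_state(); print({k:(v if not hasattr(v,'round') else v) for k,v in s.items()})
for n in("scene","top"):
    cv2.imwrite(f"pics/{n}0.png",r.camera(n)); print(n,r.camera_info(n))
print(r.camera_info("wrist"))
E
```

```text
pics
{'time': 0.0, 'joint_positions': array([ 1.15142351,  0.33286172, -0.06470248,  1.46095775,  0.02162966,
        1.3498799 , -0.08847134]), 'joint_vel': array([ 9.45455008e-04,  9.71095885e-04, -2.12577076e-04, -1.75836626e-03,
        1.28236697e-04, -2.28768689e-03,  6.76438628e-05]), 'joint_torque': array([-1.25103801e-03, -6.23261118e+01,  2.41674646e-02, -3.89893878e+01,
       -6.14076946e-02,  3.99526872e-02,  1.55148332e-04]), 'ee_pos': array([ 0.24136416, -0.57609359,  0.22175244]), 'eef_rot': array([ 8.32615604e-01, -5.53850845e-01, -6.11734439e-04, -3.50702846e-04]), 'ft_force': array([ 1.08128724,  0.07359461, -0.26578702]), 'torque': array([ 0.01474709, -0.03446511,  0.01252805]), 'width': 0.0865414310347041}
scene {'fx': 489.516481677655, 'fy': 489.516481677655, 'cx': 273.2167824138955, 'cy': 209.0045154264107, 'k1': -0.09544568903350496, 'origin': array([-0.08760025,  0.50671276,  0.58611887]), 'rotation': array([-0.39298853,  0.77938403, -0.4349903 ,  0.22114247])}
top {'fx': 387.4578942820534, 'fy': 387.4578942820534, 'cx': 281.1748106760783, 'cy': 212.8745036381861, 'k1': -0.08406855258561777, 'origin': array([ 0.41063262, -0.01690805,  1.01252528]), 'rotation': array([ 0.70489784, -0.70222511,  0.06256939, -0.07799996])}
{'fx': 374.75235829915, 'fy': 374.75235829915, 'cx': 276.4284780983367, 'cy': 206.4350979270611, 'k1': 0.02251333339749394, 'origin': array([ 0.31310892, -0.54651505,  0.38505239]), 'rotation': array([ 0.82433699, -0.54797458, -0.07963866,  0.11768636])}
```

View pics/scene0.png

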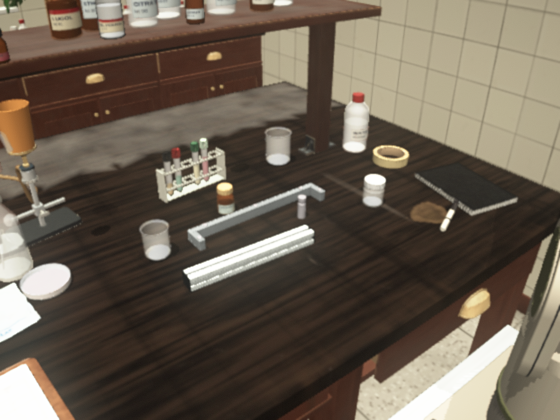

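View pics/top0.png

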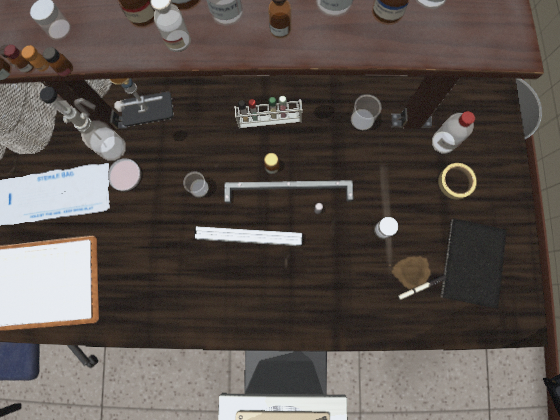

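The top picture shows the bar around (248,236), the bay's back fence from (226,186) to (351,184), the post at (319,208), the jar at (387,228), the beaker at (196,184) and the vial at (271,160). I'll zoom in for measuring.

```bash
cat > h.py <<'E'
import numpy as np, cv2, json
from scipy.spatial.transform import Rotation as R
def cam(info):
    K=np.array([[info['fx'],0,info['cx']],[0,info['fy'],info['cy']],[0,0,1]])
    return K,info['k1'],np.array(info['origin']),R.from_quat(info['rotation']).as_matrix()
def project(info,P):
    K,k1,o,Rm=cam(info)
    rv=cv2.Rodrigues(Rm.T)[0]; t=-Rm.T@o
    return cv2.projectPoints(np.asarray(P,float).reshape(-1,1,3),rv,t,K,np.array([k1,0,0,0,0.]))[0].reshape(-1,2)
def unproj(info,px,z):
    K,k1,o,Rm=cam(info)
    u=cv2.undistortPoints(np.asarray(px,float).reshape(-1,1,2),K,np.array([k1,0,0,0,0.])).reshape(-1,2)
    d=np.c_[u,np.ones(len(u))]@Rm.T
    return o+d*((z-o[2])/d[:,2])[:,None]
def pose2(x,y,a,P):
    P=np.asarray(P,float).reshape(-1,3); c,s=np.cos(a),np.sin(a)
    return np.c_[x+c*P[:,0]-s*P[:,1],y+s*P[:,0]+c*P[:,1],P[:,2]]
E
python3 - <<'E'
import cv2
a=cv2.imread('pics/top0.png')[140:265,160:420]; cv2.imwrite('pics/top0z.png',cv2.resize(a,None,fx=3,fy=3,interpolation=cv2.INTER_CUBIC))
a=cv2.imread('pics/scene0.png')[165:300,120:400]; cv2.imwrite('pics/scene0z.png',cv2.resize(a,None,fx=2.8,fy=2.8,interpolation=cv2.INTER_CUBIC))
E
```

```text
(no output)
```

View pics/top0z.png

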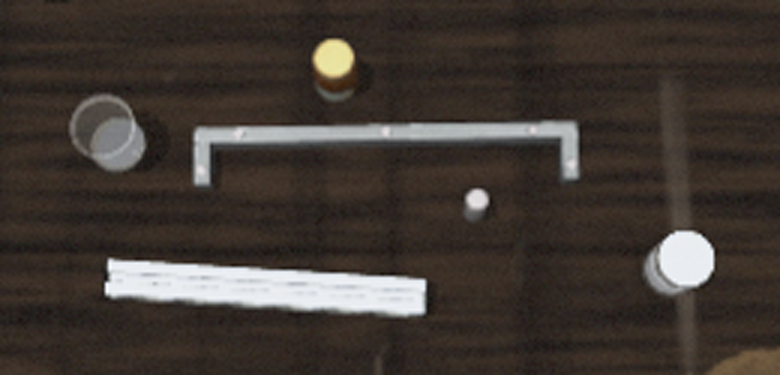

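View pics/scene0z.png

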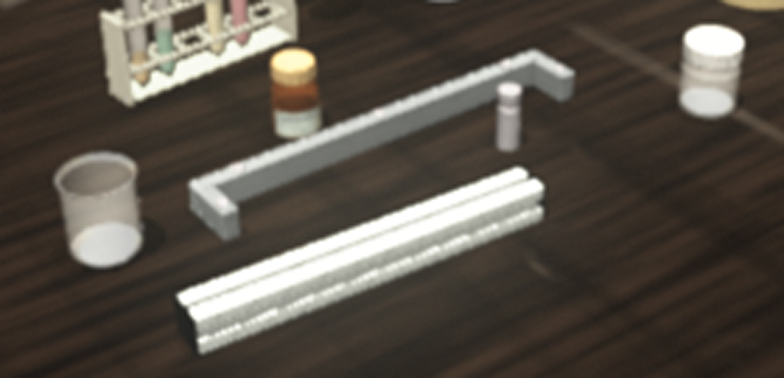

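```bash
cat > fit0.py <<'E'
from h import *
from bench import r
from scipy.optimize import least_squares
it,isc=r.camera_info('top'),r.camera_info('scene')
tz=lambda L:(np.array(L,float)+.5)/3-.5+[160,140]
sz=lambda L:(np.array(L,float)+.5)/2.8-.5+[120,165]
W=169
bayP=[[39,W,25],[39,-W,25],[-12,W,25],[-12,155,25],[-12,-155,25],[-12,-W,25]]
bt=tz([[195,128],[578,122],[194,185],[209,185],[563,179],[579,178]])
barP=[[15,140,30],[-15,140,30],[15,-140,30],[-15,-140,30]]
rt=tz([[107,259],[106,296],[426,279],[425,316]])
bs=sz([[191,183],[533,51],[222,213],[238,207],[560,79],[573,72]])
rs=sz([[178,296],[198,318],[523,169],[543,184]])
def fit(P,t,s,x0,which):
    P=np.array(P)/1000.
    def f(p):
        Q=pose2(*p,P); o=[]
        if 't' in which:o.append(project(it,Q)-t)
        if 's' in which:o.append(project(isc,Q)-s)
        return np.concatenate(o).ravel()
    S=least_squares(f,x0); return S.x,np.round(f(S.x).reshape(-1,2),1)
for n,P,t,s in(('bay',bayP,bt,bs),('bar',barP,rt,rs)):
    for w in('t','s','ts'):
        x,e=fit(P,t,s,[.5,0,0],w); print(n,w,x.round(4),np.abs(e).max(0),); 
    print(e.tolist())
print('post top',unproj(it,tz([[477,199]]),.052), unproj(isc,sz([[508,89]]),.052))
print('jar top',unproj(it,tz([[687,260]]),.064),unproj(isc,sz([[713,42]]),.064))
print('vial',unproj(it,tz([[334,58]]),.064),unproj(isc,sz([[294,63]]),.064))
print('beaker',unproj(it,tz([[102,126]]),.066),unproj(isc,sz([[97,174]]),.066))
E
python3 fit0.py
```

```text
bay t [ 0.6559 -0.0132  0.0177] [0.3 0.2]
bay s [ 0.6525 -0.0111  0.0205] [1.6 1. ]
bay ts [ 0.6548 -0.0126  0.0191] [1.5 1.5]
[[-0.4, 0.7], [-0.6, 0.4], [-0.4, 0.4], [-0.1, 0.3], [0.1, 0.2], [0.1, 0.5], [-1.5, -0.8], [0.3, -1.5], [-0.1, -0.1], [0.3, -0.4], [0.6, -1.5], [0.4, -0.8]]
bar t [ 0.5496  0.0902 -0.0588] [1.4 0.5]
bar s [ 0.5468  0.09   -0.048 ] [1.7 1.8]
bar ts [ 0.5483  0.0898 -0.0533] [1.5 2. ]
[[-0.5, 1.2], [-1.3, 0.3], [1.3, 0.6], [1.0, -0.1], [-1.2, -0.6], [-1.3, 0.4], [-0.1, -2.0], [1.5, -0.6]]
post top [[ 0.62239503 -0.09023383  0.052     ]] [[ 0.6182841  -0.08702224  0.052     ]]
jar top [[ 0.56839099 -0.26260627  0.064     ]] [[ 0.56222793 -0.25486848  0.064     ]]
vial [[0.74358242 0.03152888 0.064     ]] [[0.73437578 0.03532448 0.064     ]]
beaker [[0.68275562 0.22893528 0.066     ]] [[0.67829811 0.22882245 0.066     ]]
```

```bash
cat >> h.py <<'E'
BAY=(0.655,-0.0127,0.018)
def b2w(x,y,z=0): return pose2(*BAY,[[x,y,z]])[0]
def w2b(P):
    P=np.asarray(P,float).reshape(-1,3); c,s=np.cos(BAY[2]),np.sin(BAY[2]); d=P[:,:2]-BAY[:2]
    return np.c_[c*d[:,0]+s*d[:,1],-s*d[:,0]+c*d[:,1],P[:,2]]
def go(s,xyz,yaw_deg):
    """row (shift,turn) from state s to world xyz with tool down and tool x at yaw_deg"""
    Rc=R.from_quat(s['eef_rot']); y=np.radians(yaw_deg)
    x=np.array([np.cos(y),np.sin(y),0]); z=np.array([0,0,-1.]); Rt=R.from_matrix(np.c_[x,np.cross(z,x),z])
    return np.r_[Rc.inv().apply(np.array(xyz)-s['ee_pos'])/.025,(Rc.inv()*Rt).as_rotvec(degrees=True)/5].round(2)
def show(s):
    x=R.from_quat(s['eef_rot']).as_matrix()
    print('t',round(s['time'],2),'tcp',s['ee_pos'].round(4),'bay',(w2b(s['ee_pos'])[0]*1000).round(1),'yaw',np.degrees(np.arctan2(x[1,0],x[0,0])).round(2),'zz',x[:,2].round(3),'F',s['ft_force'].round(1),'w',round(s['width'],4))
E
python3 - <<'E'
from h import *
from bench import r
s=r.read_state(); show(s); print(go(s,[.49,.092,.18],-93.2))
E
```

```text
t 0.1 tcp [ 0.2414 -0.5761  0.2218] bay [-423.7 -555.9  221.8] yaw -67.26 zz [-0.001  0.001 -1.   ] F [ 0. -1.  0.] w 0.0869
[-2.08e+01 -1.95e+01  1.70e+00  0.00e+00  1.00e-02  5.19e+00]
```

Request:
carry_out(commands=[[[0, -5, -4.7, 0.4, 0, 0, 1.3], [0, -5, -4.7, 0.4, 0, 0, 1.3], [0, -5, -4.7, 0.4, 0, 0, 1.3], [0, -10, -9.4, 0.8, 0, 0, 2.6], [0, -10, -9.4, 0.8, 0, 0, 2.6], [0, -10, -9.4, 0.8, 0, 0, 2.6], [0, -15.5, -14.5, 1.2, 0, 0, 3.9], [0, -15.5, -14.5, 1.2, 0, 0, 3.9], [0, -15.5, -14.5, 1.2, 0, 0, 3.9], [0, -20.8, -19.5, 1.7, 0, 0, 5.2], [0, -20.8, -19.5, 1.7, 0, 0, 5.2], [0, -20.8, -19.5, 1.7, 0, 0, 5.2]]])

```text
time: 1.6
ee_pos: [0.4903, 0.0938, 0.1799]
eef_rot: [-0.687, 0.727, 0.0, 0.0]
ft_force: [0.0, -1.2, -0.3]
width: 0.0869
```

```bash
python3 - <<'E'
from h import *
from bench import r
s=r.read_state(); show(s); i=r.camera_info('wrist'); im=r.camera('wrist'); cv2.imwrite('pics/w1.png',im); print(i)
j=im.copy()
B=pose2(.5483,.0898,-.0533,np.array([[15,140,30],[-15,140,30],[-15,-140,30],[15,-140,30]])/1000)
cv2.polylines(j,[project(i,B).round().astype(int)],True,(0,0,255),1)
B=pose2(*BAY,np.array([[25,155,25],[-12,155,25],[-12,169,25],[39,169,25],[39,-169,25],[-12,-169,25],[-12,-155,25],[25,-155,25]])/1000)
cv2.polylines(j,[project(i,B).round().astype(int)],True,(0,255,0),1)
cv2.imwrite('pics/w1o.png',cv2.resize(j,(784,588)))
E
```

```text
t 1.6 tcp [0.4903 0.0938 0.1799] bay [-162.7  109.5  179.9] yaw -93.27 zz [-0.     0.001 -1.   ] F [ 0.  -1.2 -0.3] w 0.0869
{'fx': 374.75235829915, 'fy': 374.75235829915, 'cx': 276.4284780983367, 'cy': 206.4350979270611, 'k1': 0.02251333339749394, 'origin': array([0.56785145, 0.08932113, 0.34306374]), 'rotation': array([-0.67983072,  0.7194129 ,  0.10408883, -0.09716368])}
```

View pics/w1o.png

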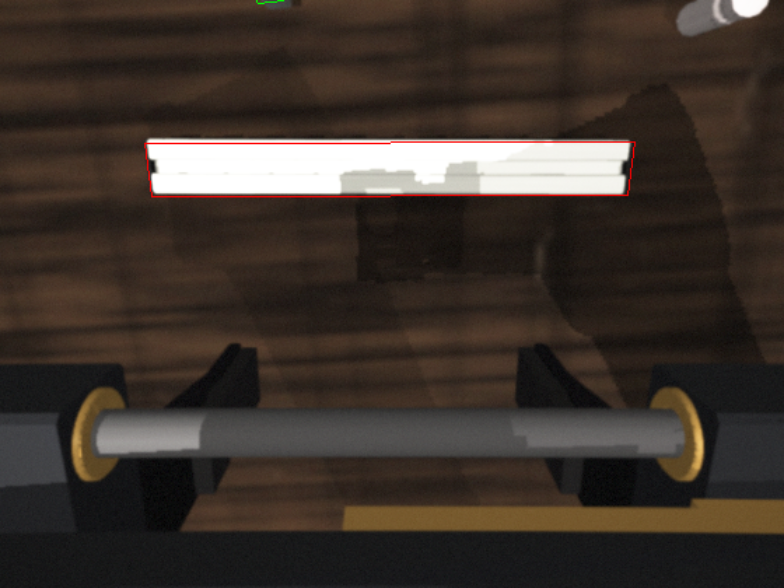

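The overlaid bar outline, drawn in red from (147,142) to (630,195), matches the wrist view within 1–2 mm. The post is at the top right, around (748,5). I'll descend in front of the bar.

```bash
python3 - <<'E'
from h import *
from bench import r
s=r.read_state(); print(go(s,[.505,.0925,.012],-93.2))
E
```

```text
[ 0.37 -0.58  6.7  -0.    0.06  0.06]
```

```bash
python3 - <<'E'
from h import *
from bench import r
s=r.read_state(); show(s); print(s['ee_pos'],s['eef_rot'],s['joint_vel'].round(3)); print(go(s,[.505,.0925,.012],-93.2))
E
```

```text
t 1.65 tcp [0.491  0.1016 0.1797] bay [-161.9  117.2  179.7] yaw -92.89 zz [ 0.001  0.005 -1.   ] F [-2.8  4.4 -0.1] w 0.087
[0.49101252 0.10160561 0.17965456] [-0.68906001  0.72469931  0.00175692  0.00202827] [ 0.047 -0.068  0.033  0.061 -0.087  0.009  0.213]
[ 0.37 -0.58  6.7  -0.    0.06  0.06]
```

Request:
carry_out(commands=[[[0, 0.3, -0.3, 2, 0, 0.06, 0.06], [0, 0.3, -0.4, 3.5, 0, 0.06, 0.06], [0, 0.35, -0.5, 5, 0, 0.06, 0.06], [0, 0.37, -0.58, 6.2, 0, 0.06, 0.06], [0, 0.37, -0.58, 6.7, 0, 0.06, 0.06], [0, 0.37, -0.58, 6.7, 0, 0.06, 0.06], [0, 0.37, -0.58, 6.7, 0, 0.06, 0.06]]])

```text
time: 2.52
ee_pos: [0.5059, 0.0927, 0.0133]
eef_rot: [-0.687, 0.727, -0.001, 0.001]
ft_force: [0.3, 0.3, 0.1]
width: 0.0872
```

```bash
python3 - <<'E'
from h import *
from bench import r
s=r.read_state(); show(s); 
# target: bar pose in bay frame
a0=-.0745; bc=w2b([.549,.0900,0])[0]*1000; print('bar bay',bc,'yaw',a0)
E
```

```text
t 2.52 tcp [0.5059 0.0927 0.0133] bay [-147.2  108.1   13.3] yaw -93.19 zz [ 0.002  0.    -1.   ] F [0.3 0.3 0.1] w 0.0872
bar bay [-104.13432829  104.59126002    0.        ] yaw -0.0745
```

```bash
cat >> h.py <<'E'
def barpose_tcp(bx,by,a,px=-24.5,py=0,z=.012,relyaw=0.):
    """bay mm pose of bar -> world tcp & tool yaw for a pusher at bar-frame (px,py)"""
    c,s=np.cos(a),np.sin(a)
    return b2w((bx+c*px-s*py)/1e3,(by+s*px+c*py)/1e3,z),-90+np.degrees(a+BAY[2])+relyaw
E
python3 - <<'E'
from h import *
from bench import r
s=r.read_state()
A=np.array([-104,104.6,-.0745]);B=np.array([-28,102,.19])
print(go(s,*barpose_tcp(-106,104.6,-.0745,px=-26)))
for f in np.arange(1,9)/8:
    p=A+(B-A)*f; print(p.round(3),go(s,*barpose_tcp(*p)))
E
```

```text
[ 0.02 -0.61  0.05 -0.02  0.    0.01]
[-9.45000e+01  1.04275e+02 -4.10000e-02] [ 0.03 -1.13  0.05 -0.02  0.   -0.37]
[-8.5000e+01  1.0395e+02 -8.0000e-03] [ 0.05 -1.52  0.05 -0.02  0.   -0.75]
[-7.55000e+01  1.03625e+02  2.50000e-02] [ 0.06 -1.9   0.05 -0.02  0.   -1.13]
[-6.600e+01  1.033e+02  5.800e-02] [ 0.08 -2.28  0.06 -0.02  0.   -1.51]
[-5.65000e+01  1.02975e+02  9.10000e-02] [ 0.1  -2.67  0.06 -0.02  0.   -1.88]
[-47.    102.65    0.124] [ 0.11 -3.05  0.06 -0.02  0.   -2.26]
[-37.5   102.325   0.157] [ 0.13 -3.44  0.06 -0.02  0.   -2.64]
[-28.   102.     0.19] [ 0.15 -3.83  0.06 -0.02  0.   -3.02]
```

Request:
carry_out(commands=[[[0, 0, -0.4, 0.05, 0, 0, 0], [0, 0.02, -0.7, 0.05, 0, 0, 0], [0, 0.02, -0.95, 0.05, 0, 0, -0.2], [0, 0.03, -1.13, 0.05, 0, 0, -0.37], [0, 0.04, -1.33, 0.05, 0, 0, -0.56], [0, 0.05, -1.52, 0.05, 0, 0, -0.75], [0, 0.06, -1.7, 0.05, 0, 0, -0.94], [0, 0.06, -1.9, 0.05, 0, 0, -1.13], [0, 0.07, -2.1, 0.05, 0, 0, -1.32], [0, 0.08, -2.28, 0.05, 0, 0, -1.5], [0, 0.08, -2.28, 0.05, 0, 0, -1.5]]])

```text
time: 3.9
ee_pos: [0.5634, 0.0875, 0.0123]
eef_rot: [0.733, -0.68, 0.001, -0.001]
ft_force: [0.9, 0.3, 0.9]
width: 0.0869
```

```bash
cat > look.py <<'E'
from h import *
from bench import r
import sys
n=sys.argv[1]; bp=[float(v) for v in sys.argv[2:5]]  # guess bar pose in bay mm
s=r.read_state(); show(s)
for c in sys.argv[5:]:
    i=r.camera_info(c); im=r.camera(c); cv2.imwrite(f'pics/{n}_{c}_raw.png',im)
    np.save(f'pics/{n}_{c}.npy',i,allow_pickle=True)
    k=1.4 if c=='wrist' else 3
    if c=='wrist': x0,y0,w,h=0,0,560,420
    elif c=='top': x0,y0,w,h=160,140,260,125
    else: x0,y0,w,h=120,165,266,190
    j=cv2.resize(im[y0:y0+h,x0:x0+w],None,fx=k,fy=k,interpolation=cv2.INTER_CUBIC)
    def dr(P,col):
        p=(project(i,P)-[x0,y0]+.5)*k-.5
        cv2.polylines(j,[p.round().astype(int)],True,col,1,cv2.LINE_AA)
    B=pose2(bp[0]/1e3,bp[1]/1e3,bp[2],np.array([[15,140,30],[-15,140,30],[-15,-140,30],[15,-140,30]])/1000)
    dr(pose2(*BAY,B),(0,0,255))
    dr(pose2(*BAY,np.array([[25,155,25],[-12,155,25],[-12,169,25],[39,169,25],[39,-169,25],[-12,-169,25],[-12,-155,25],[25,-155,25]])/1000),(0,255,0))
    t=np.linspace(0,6.28,20)
    dr(pose2(*BAY,np.c_[-.036+.009*np.cos(t),-.076+.009*np.sin(t),.052+0*t]),(0,255,0))
    cv2.imwrite(f'pics/{n}_{c}.png',j)
E
python3 look.py a -66 103.3 .058 wrist top
```

```text
t 3.9 tcp [0.5634 0.0875 0.0123] bay [-89.8 101.9  12.3] yaw -85.68 zz [ 0.003  0.001 -1.   ] F [0.9 0.3 0.9] w 0.0869
```

View pics/a_wrist.png

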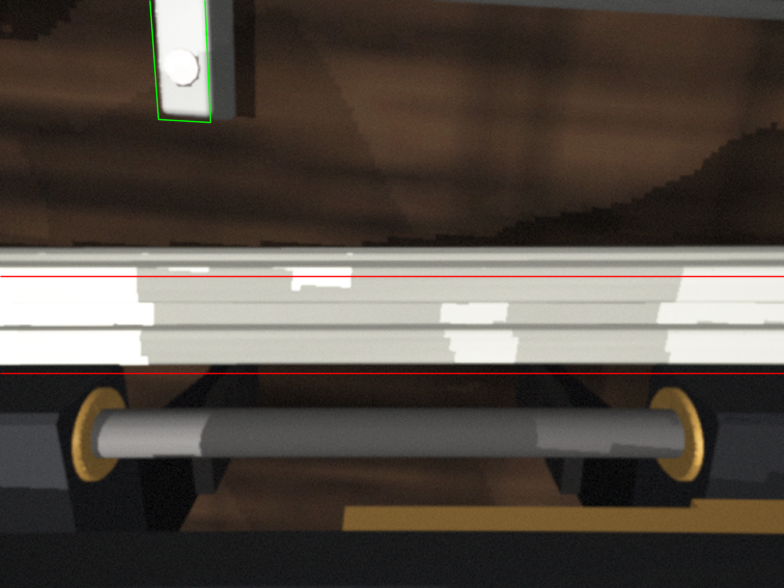

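View pics/a_top.png

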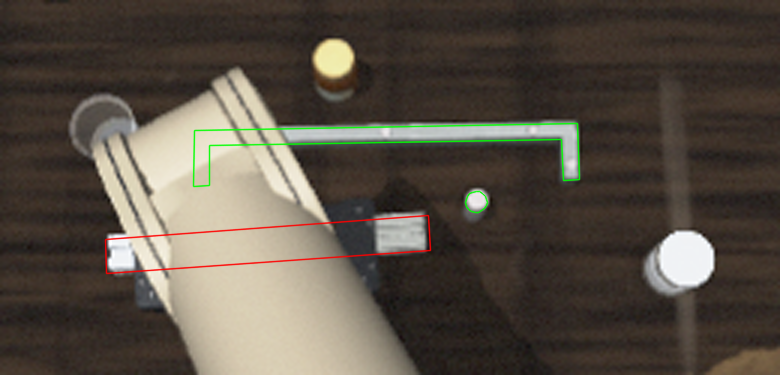

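The wrist view shows the bar riding parallel to the fingers, its top face between rows ~268 and 365, about 2.5 mm further on than predicted. The finger offset is therefore 27 mm. The top view shows its right end at (428,215), left of the post at (477,200). I'll continue.

```bash
python3 - <<'E'
from h import *
from bench import r
s=r.read_state()
A=np.array([-63.3,103.3,.058]);B=np.array([-28,102,.19])
for f in np.arange(1,5)/4:
    p=A+(B-A)*f; print(p.round(3),go(s,*barpose_tcp(*p,px=-27)))
E
```

```text
[-5.44750e+01  1.02975e+02  9.10000e-02] [ 0.08 -0.34  0.02 -0.03  0.   -0.39]
[-45.65  102.65    0.124] [ 0.15 -0.7   0.02 -0.03  0.   -0.77]
[-36.825 102.325   0.157] [ 0.22 -1.05  0.02 -0.03  0.   -1.14]
[-28.   102.     0.19] [ 0.28 -1.41  0.02 -0.03  0.   -1.52]
```

Request:
carry_out(commands=[[[0, 0.04, -0.17, 0.02, 0, 0, -0.2], [0, 0.08, -0.34, 0.02, 0, 0, -0.4], [0, 0.12, -0.52, 0.02, 0, 0, -0.6], [0, 0.15, -0.7, 0.02, 0, 0, -0.77], [0, 0.18, -0.88, 0.02, 0, 0, -0.95], [0, 0.22, -1.05, 0.02, 0, 0, -1.15], [0, 0.25, -1.23, 0.02, 0, 0, -1.33], [0, 0.28, -1.41, 0.02, 0, 0, -1.52], [0, 0.28, -1.41, 0.02, 0, 0, -1.52]]])

```text
time: 5.12
ee_pos: [0.5996, 0.0831, 0.0119]
eef_rot: [0.777, -0.63, 0.001, -0.001]
ft_force: [0.3, -0.2, 0.2]
width: 0.0872
```

```bash
python3 look.py b -28 102 .19 wrist top scene
```

```text
t 5.12 tcp [0.5996 0.0831 0.0119] bay [-53.7  96.8  11.9] yaw -78.09 zz [ 0.004  0.001 -1.   ] F [ 0.3 -0.2  0.2] w 0.0872
```

View pics/b_wrist.png

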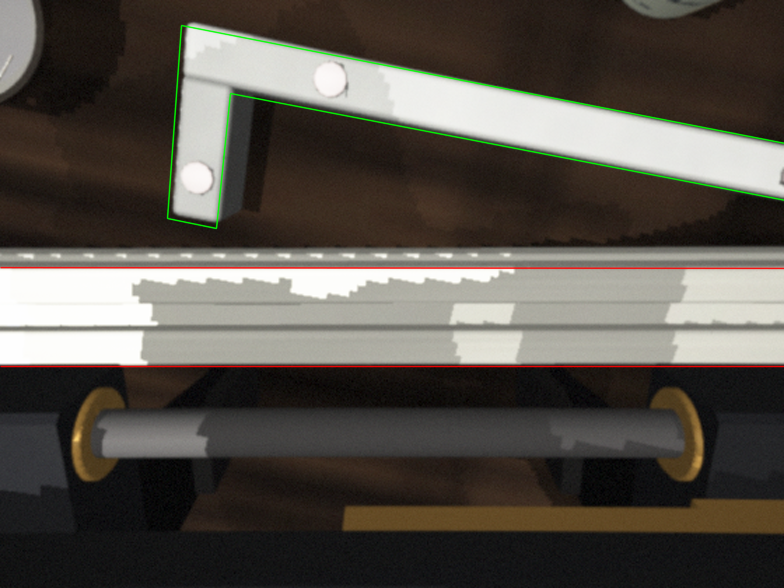

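View pics/b_top.png

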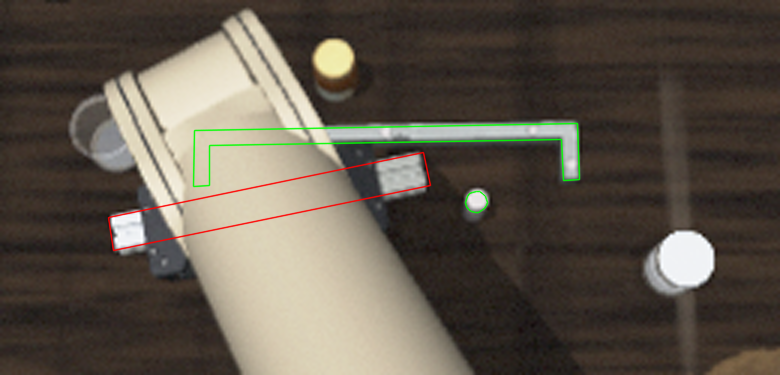

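View pics/b_scene.png

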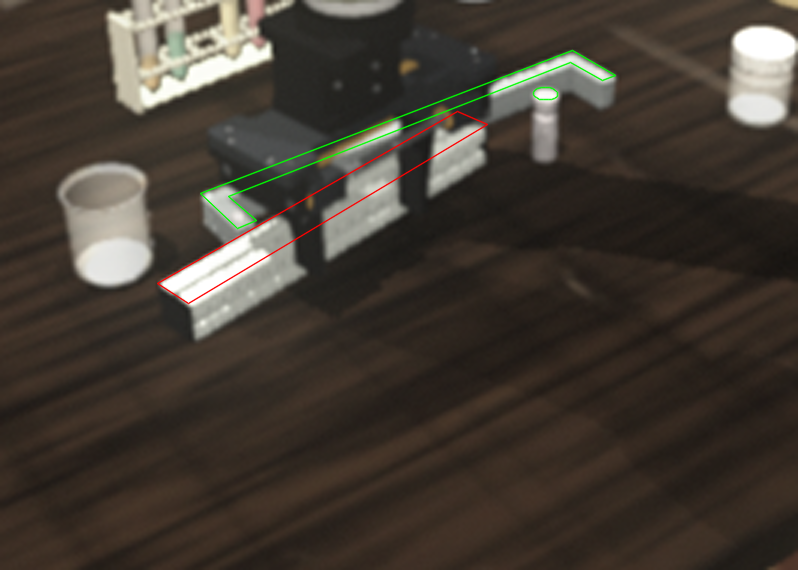

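The bar sits as planned at bay (-28,102) mm, 0.19 rad. Its right end is in the gap left of the post, around (428,170) in the top view. I'll retract, close the fingers and go round to the left end face.

Request:
carry_out(commands=[[[0, 0, 0.8, 0, 0, 0, 0], [0, 0, 0.8, -1.6, 0, 0, 0], [255, 0, 0.8, -3.2, 0, 0, 0], [255, -2.2, 0, -3.2, 0, 0, 0], [255, -4.4, -0.6, -3.2, 0, 0, 0], [255, -6.3, -1.05, -3.2, 0, 0, 0], [255, -7.2, -1.05, -3.2, 0, 0, 0], [255, -7.2, -1.05, -3.0, 0, 0, 0], [255, -7.2, -1.05, -2.0, 0, 0, 0], [255, -7.2, -1.05, -1, 0, 0, 0], [255, -7.2, -1.05, 0, 0, 0, 0], [255, -7.2, -1.05, 0, 0, 0, 0]]], grip_force=20)

```text
time: 6.78
ee_pos: [0.5873, 0.2615, 0.01]
eef_rot: [0.776, -0.631, 0.001, 0.001]
ft_force: [-0.2, -0.3, 0.9]
width: 0.0017
```

```bash
python3 look.py c -28 102 .19 wrist top
```

```text
t 6.78 tcp [0.5873 0.2615 0.01  ] bay [-62.8 275.4  10. ] yaw -78.25 zz [ 0.001 -0.002 -1.   ] F [-0.2 -0.3  0.9] w 0.0017
```

View pics/c_wrist.png

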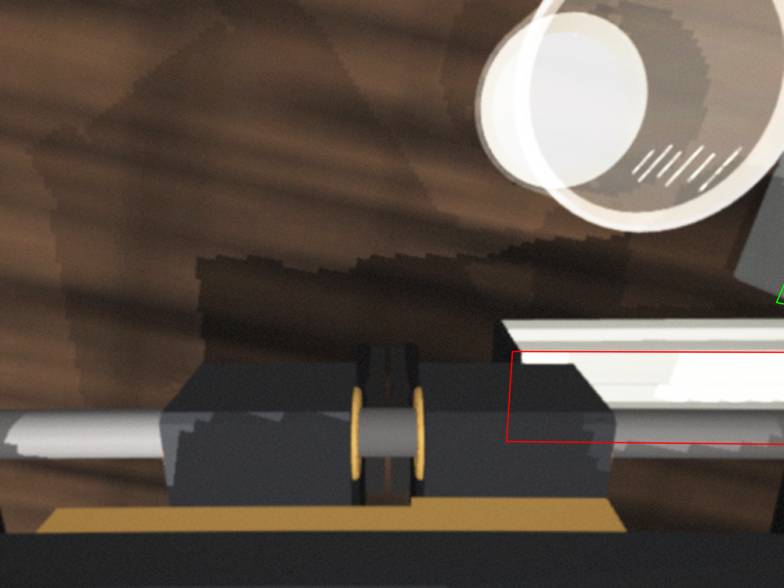

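View pics/c_top.png

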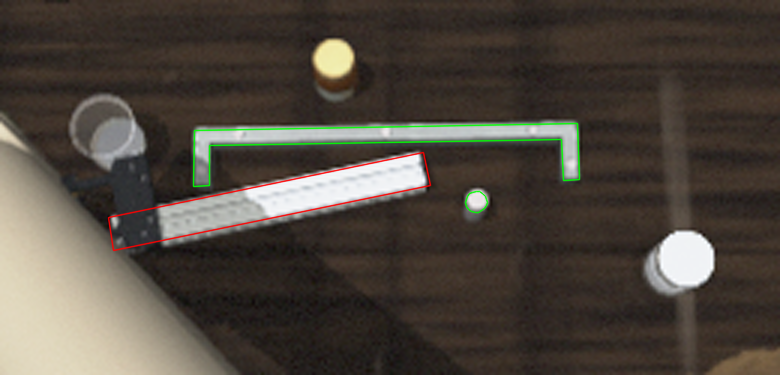

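The closed fingers stand about 22 mm off the left end face, whose corner is at (512,352) in the wrist view, centred on it to 1.4 mm. The bar lies where the overlay predicts. I'll push along its axis.

Request:
carry_out(commands=[[[255, 0.4, -0.06, -0.05, 0, 0, 0], [255, 0.7, -0.06, -0.05, 0, 0, 0], [255, 0.95, -0.06, -0.05, 0, 0, 0], [255, 1.2, -0.06, -0.05, 0, 0, 0], [255, 1.45, -0.06, -0.05, 0, 0, 0], [255, 1.7, -0.06, -0.05, 0, 0, 0], [255, 1.95, -0.06, -0.05, 0, 0, 0], [255, 2.2, -0.06, -0.05, 0, 0, 0], [255, 2.45, -0.06, -0.05, 0, 0, 0], [255, 2.7, -0.06, -0.05, 0, 0, 0], [255, 2.95, -0.06, -0.05, 0, 0, 0], [255, 2.95, -0.06, -0.05, 0, 0, 0]]])

```text
time: 8.38
ee_pos: [0.6053, 0.1901, 0.0138]
eef_rot: [0.776, -0.631, 0.002, -0.001]
ft_force: [-0.2, -0.7, -0.2]
width: 0.0003
```

```bash
python3 look.py d -18.6 53 .19 wrist top scene
```

```text
t 8.38 tcp [0.6053 0.1901 0.0138] bay [-46.  203.6  13.8] yaw -78.27 zz [ 0.004 -0.001 -1.   ] F [-0.2 -0.7 -0.2] w 0.0003
```

View pics/d_wrist.png

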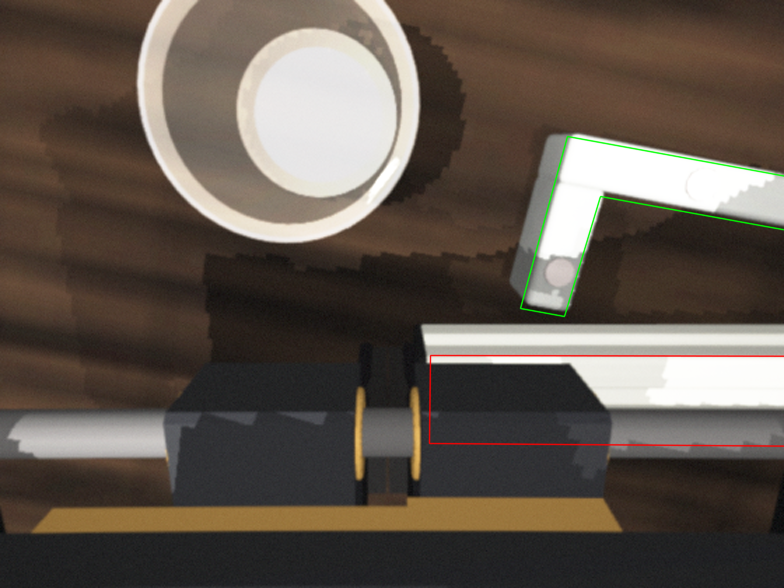

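View pics/d_top.png

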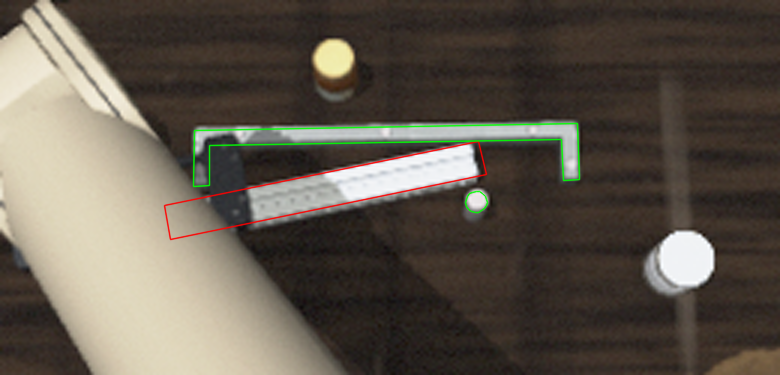

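The wrist view has the end cap at (425,350) against the finger, and the top view has the right end at about (482,155), now behind the post. I'll keep working it along, now mainly parallel to the fence.

```bash
python3 - <<'E'
from h import *
from bench import r
s=r.read_state()
A=np.array([-18.6,53,.19]);B=np.array([-16,2,.16])
for f in np.arange(0,5)/4:
    p=A+(B-A)*f; print(p.round(3),go(s,*barpose_tcp(*p,px=0,py=153.5)))
E
```

```text
[-18.6   53.     0.19] [ 0.01  0.05  0.06 -0.04 -0.02 -0.03]
[-17.95   40.25    0.182] [ 0.51  0.07  0.06 -0.04 -0.02  0.05]
[-17.3    27.5     0.175] [ 1.02  0.1   0.06 -0.04 -0.02  0.14]
[-16.65   14.75    0.168] [ 1.52  0.12  0.07 -0.04 -0.02  0.23]
[-16.     2.     0.16] [ 2.03  0.14  0.07 -0.04 -0.02  0.31]
```

View pics/d_scene.png

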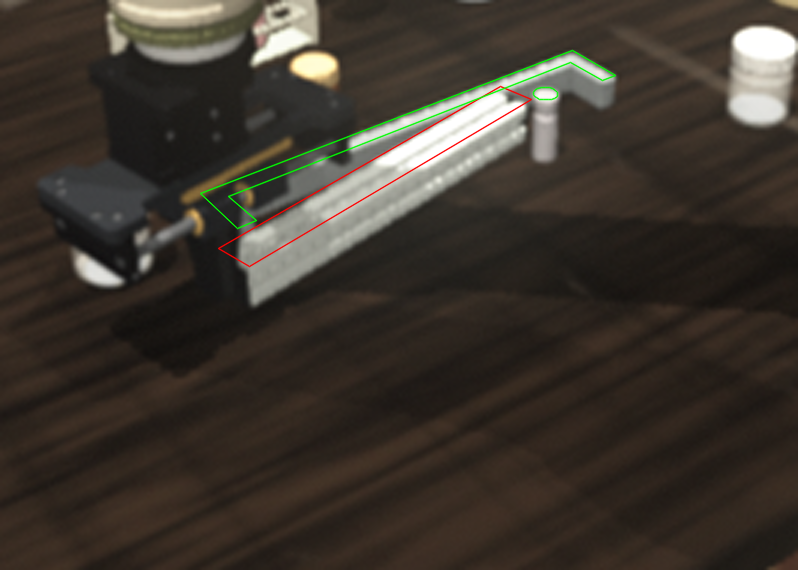

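Request:
carry_out(commands=[[[255, 0.25, 0.06, 0.05, 0, 0, 0], [255, 0.5, 0.07, 0.05, 0, 0, 0.05], [255, 0.75, 0.08, 0.05, 0, 0, 0.1], [255, 1.0, 0.1, 0.05, 0, 0, 0.14], [255, 1.25, 0.11, 0.05, 0, 0, 0.18], [255, 1.5, 0.12, 0.05, 0, 0, 0.23], [255, 1.7, 0.13, 0.05, 0, 0, 0.26], [255, 1.85, 0.13, 0.05, 0, 0, 0.28], [255, 1.85, 0.13, 0.05, 0, 0, 0.28]]])

```text
time: 9.65
ee_pos: [0.6113, 0.1437, 0.0123]
eef_rot: [0.768, -0.641, 0.002, -0.0]
ft_force: [-0.5, -0.6, 0.6]
width: 0.0002
```

```bash
python3 look.py e -16 6.5 .163 wrist top scene
```

```text
t 9.65 tcp [0.6113 0.1437 0.0123] bay [-40.9 157.1  12.3] yaw -79.68 zz [ 0.003 -0.002 -1.   ] F [-0.5 -0.6  0.6] w 0.0002
```

View pics/e_wrist.png

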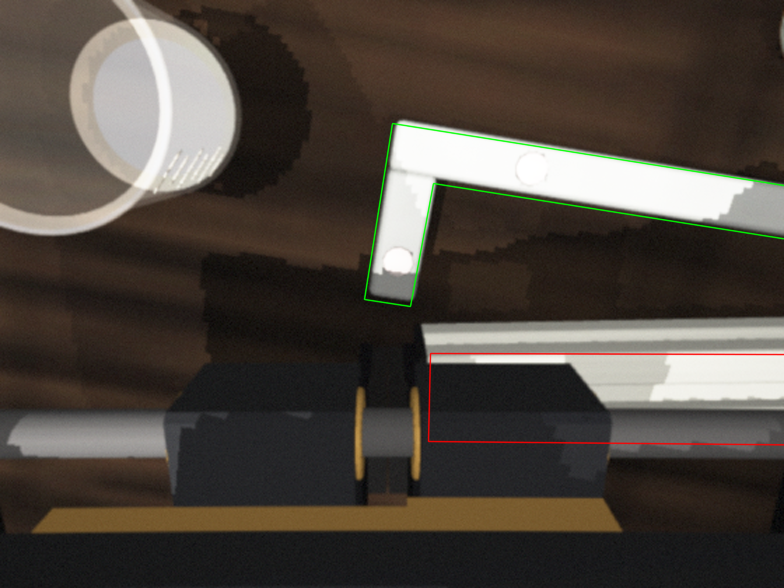

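View pics/e_top.png

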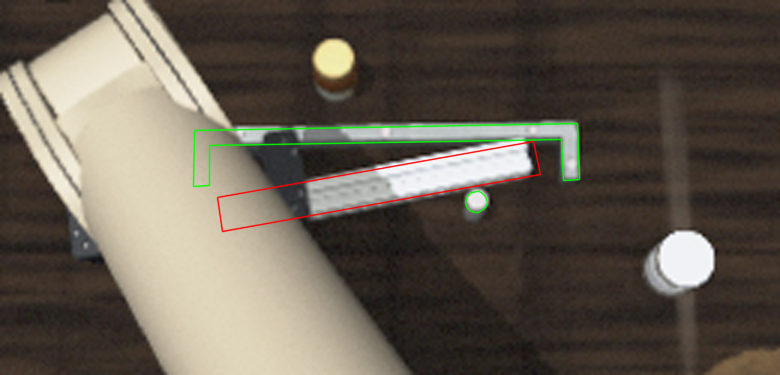

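View pics/e_scene.png

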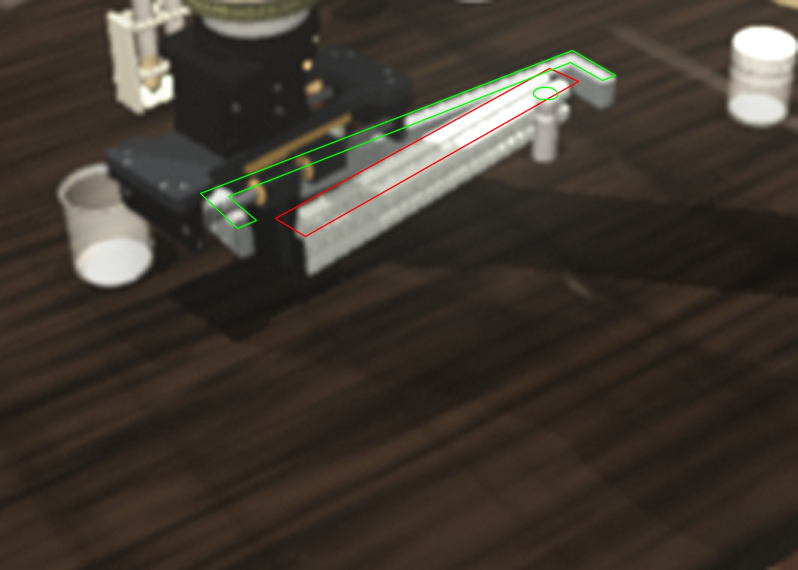

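The left end cap is at (425,350) in the wrist view, now right of the left wall's inner face at (412,305). The right end passes the post in the top view, at (530,158). I'll nudge it a little more, then retract, open the fingers and come round to the front.

Request:
carry_out(commands=[[[255, 0.15, 0, 0, 0, 0, 0], [255, 0.3, 0, 0, 0, 0, 0], [255, 0.3, 0, 0, 0, 0, 0], [255, -0.5, 0, 0, 0, 0, 0], [255, -0.7, 0, -1.6, 0, 0, 0], [0, -0.7, 0.5, -3.2, 0, 0, 0], [0, 1.5, 1.8, -3.2, 0, 0, 0], [0, 3.6, 2.4, -3.2, 0, 0, 0], [0, 4.0, 2.4, -3.2, 0, 0, 0], [0, 4.0, 2.4, -3.2, 0, 0, 0]]])

```text
time: 11.05
ee_pos: [0.57, 0.0356, 0.0924]
eef_rot: [0.768, -0.641, 0.002, -0.001]
ft_force: [0.4, 0.5, -0.1]
width: 0.0427
```

```bash
python3 look.py f -17 0.5 .175 wrist top scene
```

```text
t 11.05 tcp [0.57   0.0356 0.0924] bay [-84.1  49.9  92.4] yaw -79.69 zz [ 0.004 -0.002 -1.   ] F [ 0.4  0.5 -0.1] w 0.0427
```

View pics/f_wrist.png

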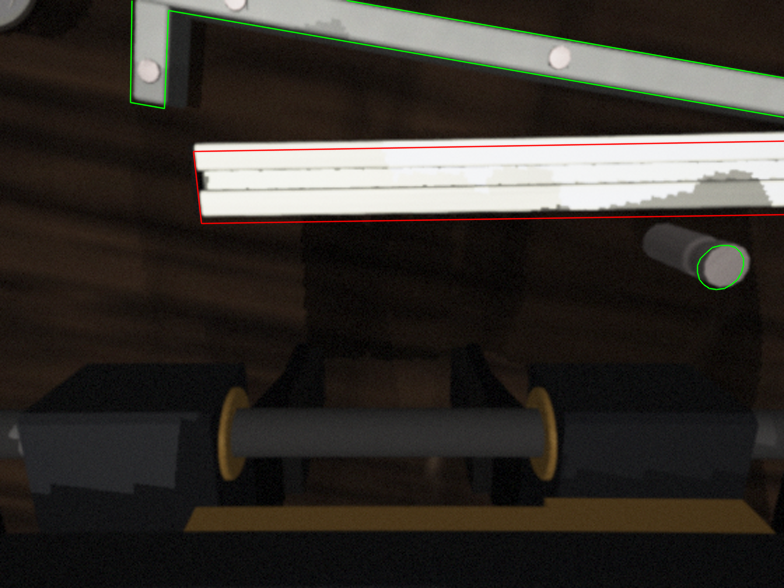

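View pics/f_top.png

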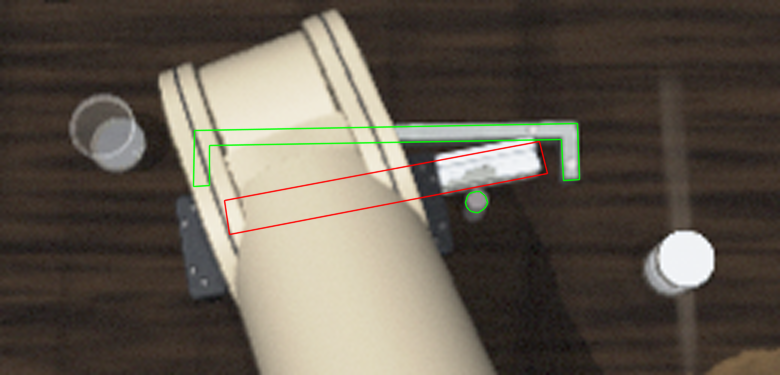

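View pics/f_scene.png

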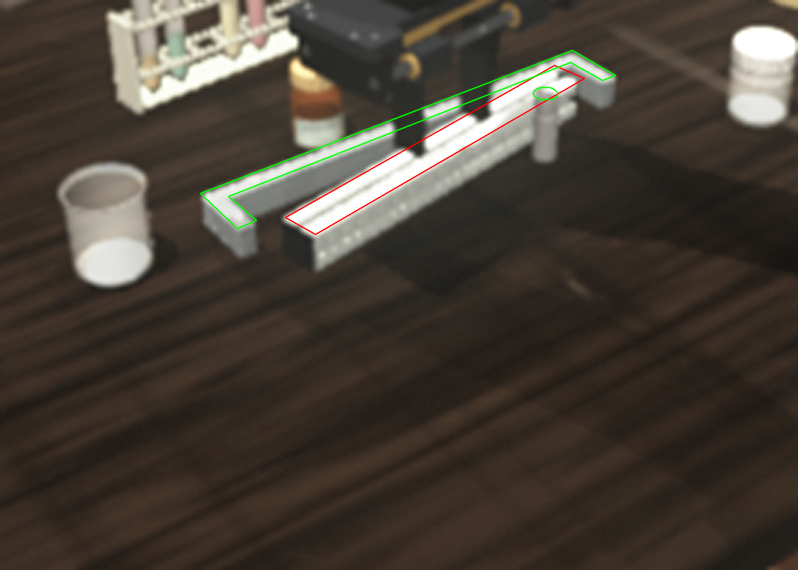

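The overlay matches within 2–3 mm. The bar lies at about (-14.5, 0.5) mm, 0.175 rad, with its right back corner against the fence, behind the post. I'll descend in front and then swing the left end in.

```bash
python3 - <<'E'
from h import *
from bench import r
s=r.read_state()
print(go(s,*barpose_tcp(-14.5,.5,.175,px=-45,py=60)))
for a in (.175,.14,.105,.07,.035,0):
    p=(25-15*np.cos(a)-140*np.sin(a),-137.4+140*np.cos(a),a); print(np.round(p,3),go(s,*barpose_tcp(*p,px=-27,py=60)))
E
```

```text
[ 0.1  -0.58  3.22 -0.04 -0.02 -0.11]
[-14.146   0.462   0.175] [ 0.1  -1.32  3.22 -0.04 -0.02 -0.11]
[-9.389  1.23   0.14 ] [ 0.06 -1.59  3.22 -0.04 -0.02  0.29]
[-4.59   1.829  0.105] [ 0.03 -1.87  3.22 -0.04 -0.02  0.69]
[0.245 2.257 0.07 ] [ 0.02 -2.15  3.22 -0.04 -0.01  1.09]
[5.11  2.514 0.035] [ 0.01 -2.43  3.22 -0.04 -0.01  1.49]
[10.   2.6  0. ] [ 0.01 -2.72  3.22 -0.04 -0.01  1.9 ]
```

Request:
carry_out(commands=[[[0, 0.05, 0, 0, 0, 0, 0], [0, 0.1, -0.2, 0.8, 0, 0, -0.1], [0, 0.1, -0.4, 1.8, 0, 0, -0.1], [0, 0.1, -0.58, 2.7, 0, 0, -0.1], [0, 0.1, -0.58, 3.2, 0, 0, -0.1], [0, 0.1, -0.9, 3.2, 0, 0, -0.1], [0, 0.1, -1.15, 3.2, 0, 0, -0.1], [0, 0.1, -1.32, 3.2, 0, 0, -0.1], [0, 0.08, -1.46, 3.2, 0, 0, 0.1], [0, 0.06, -1.59, 3.2, 0, 0, 0.3], [0, 0.04, -1.73, 3.2, 0, 0, 0.5], [0, 0.03, -1.87, 3.2, 0, 0, 0.7]]])

```text
time: 12.7
ee_pos: [0.6162, 0.0454, 0.0125]
eef_rot: [0.749, -0.663, 0.001, -0.001]
ft_force: [-3.5, 0.1, 2.7]
width: 0.0871
```

```bash
python3 look.py g -4.6 1.8 .105 wrist top
python3 - <<'E'
from h import *
from bench import r
s=r.read_state()
for a in (.07,.035,0):
    p=(25-15*np.cos(a)-140*np.sin(a),-137.4+140*np.cos(a),a); print(np.round(p,3),go(s,*barpose_tcp(*p,px=-27,py=60)))
E
```

```text
t 12.7 tcp [0.6162 0.0454 0.0125] bay [-37.8  58.8  12.5] yaw -83.06 zz [ 0.003 -0.001 -1.   ] F [-3.5  0.1  2.7] w 0.0871
[0.245 2.257 0.07 ] [-0.03 -0.26  0.02 -0.04 -0.01  0.38]
[5.11  2.514 0.035] [-0.05 -0.54  0.02 -0.04 -0.01  0.79]
[10.   2.6  0. ] [-0.06 -0.83  0.02 -0.04 -0.01  1.19]
```

View pics/g_wrist.png

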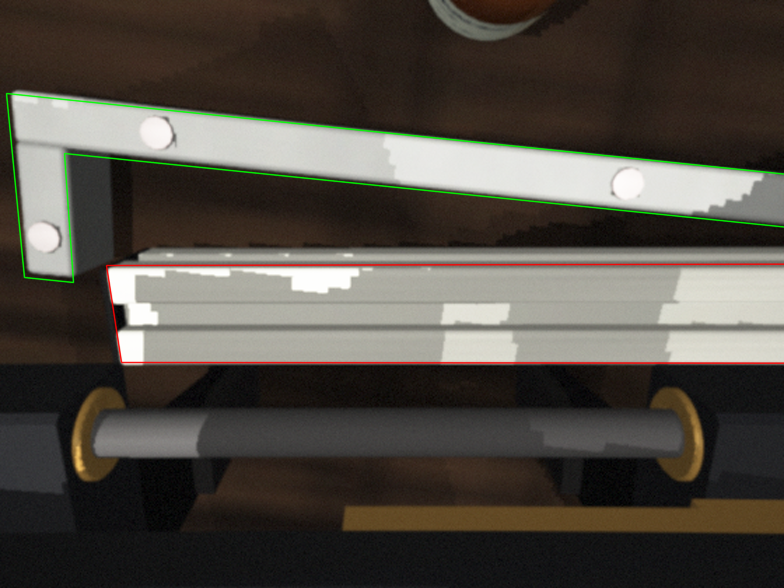

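View pics/g_top.png

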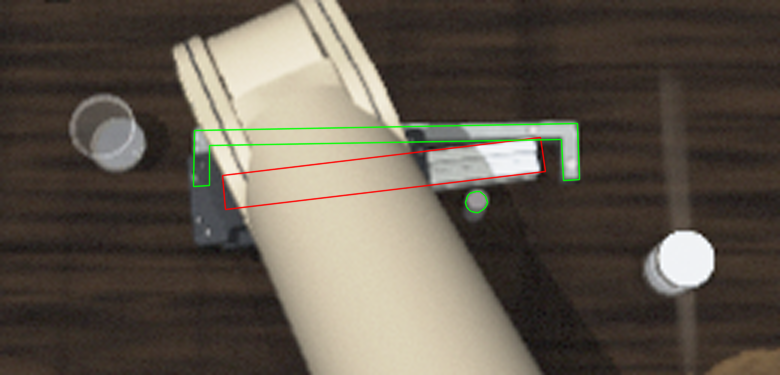

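The overlay and the bar agree. The left end, edge at (112,266)–(120,362), is clear of the left wall's inside face at (70,280) by about 12 mm. I'll swing it the rest of the way.

Request:
carry_out(commands=[[[0, -0.02, -0.13, 0, 0, 0, 0.2], [0, -0.03, -0.26, 0, 0, 0, 0.4], [0, -0.04, -0.4, 0, 0, 0, 0.6], [0, -0.05, -0.54, 0, 0, 0, 0.8], [0, -0.05, -0.68, 0, 0, 0, 1.0], [0, -0.06, -0.8, 0, 0, 0, 1.18], [0, -0.06, -0.83, 0, 0, 0, 1.2], [0, -0.06, -0.83, 0, 0, 0, 1.2]]])

```text
time: 13.8
ee_pos: [0.637, 0.0495, 0.0126]
eef_rot: [0.713, -0.701, 0.002, -0.001]
ft_force: [-0.9, 0.5, -2.3]
width: 0.0869
```

```bash
python3 look.py i 10 2.6 0 wrist top
```

```text
t 13.8 tcp [0.637  0.0495 0.0126] bay [-16.9  62.6  12.6] yaw -89.03 zz [ 0.004 -0.001 -1.   ] F [-0.9  0.5 -2.3] w 0.0869
```

View pics/i_wrist.png

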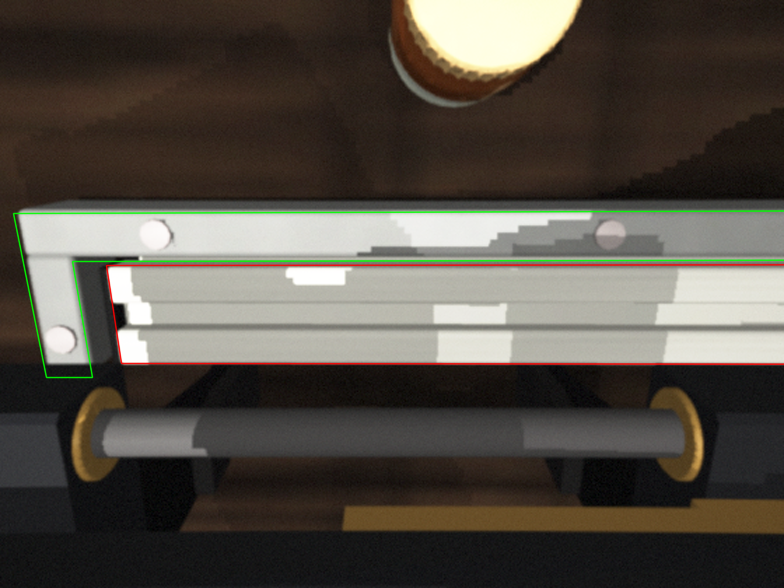

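View pics/i_top.png

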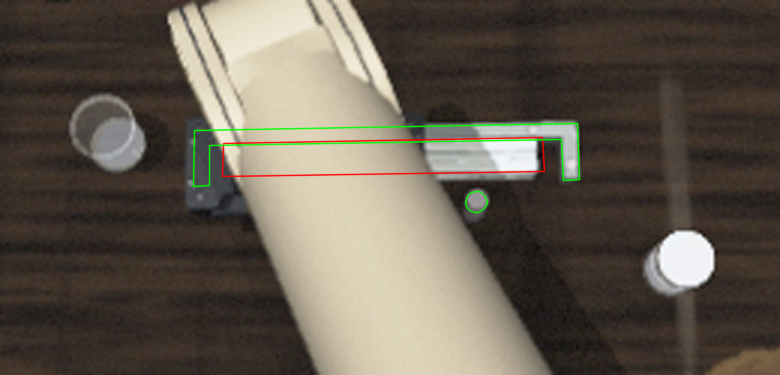

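In the wrist view the bar is parallel to the fence, about 2–3 mm short of it: fence edge at row 257, bar edge at row 265. I'll back off slightly, centre the fingers on the bar left of the post, and press it home gently.

Request:
carry_out(commands=[[[0, 0, 0.25, 0, 0, 0, 0], [0, 0.6, 0.35, 0, 0, 0, 0], [0, 1.3, 0.35, 0, 0, 0, 0], [0, 1.9, 0.35, 0, 0, 0, 0], [0, 2.1, 0.35, 0, 0, 0, 0], [0, 2.1, 0.1, 0, 0, 0, 0], [0, 2.1, -0.03, 0, 0, 0, 0], [0, 2.1, -0.08, 0, 0, 0, 0], [0, 2.1, -0.08, 0, 0, 0, 0]]])

```text
time: 15.02
ee_pos: [0.6396, -0.0022, 0.0125]
eef_rot: [0.713, -0.701, 0.001, -0.001]
ft_force: [-3.4, 1.8, 2.2]
width: 0.0868
```

```bash
python3 look.py k 10 2.6 0 wrist top
```

```text
t 15.03 tcp [ 0.6396 -0.0022  0.0125] bay [-15.2  10.8  12.5] yaw -88.99 zz [ 0.003 -0.    -1.   ] F [-3.4  1.8  2.2] w 0.0868
```

View pics/k_wrist.png

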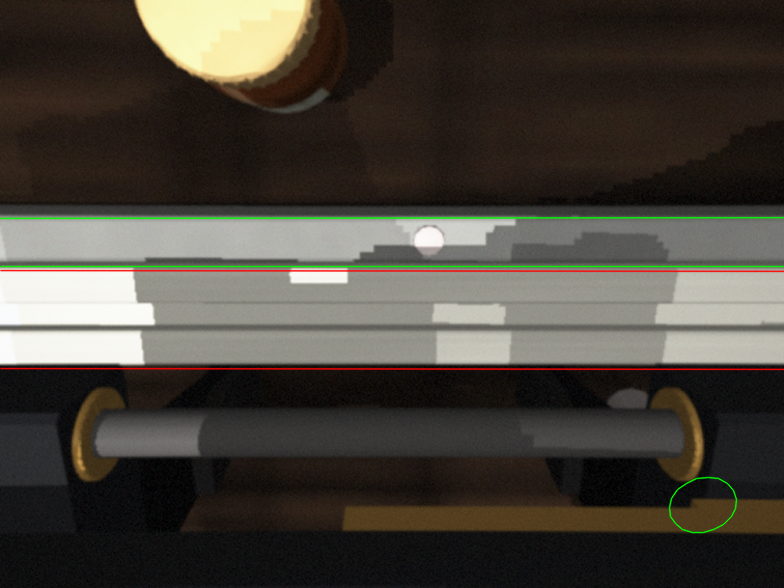

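Request:
carry_out(commands=[[[0, 0, -0.06, 0, 0, 0, 0], [0, 0, -0.12, 0, 0, 0, 0], [0, 0, -0.18, 0, 0, 0, 0], [0, 0, -0.18, 0, 0, 0, 0]]])

```text
time: 15.62
ee_pos: [0.6398, -0.0022, 0.0123]
eef_rot: [0.713, -0.701, -0.001, 0.003]
ft_force: [-25.7, -0.7, 19.8]
width: 0.0871
```

```bash
python3 look.py l 10 2.6 0 wrist
```

```text
t 15.62 tcp [ 0.6398 -0.0022  0.0123] bay [-15.   10.8  12.3] yaw -88.98 zz [-0.006 -0.002 -1.   ] F [-25.7  -0.7  19.8] w 0.0871
```

View pics/l_wrist.png

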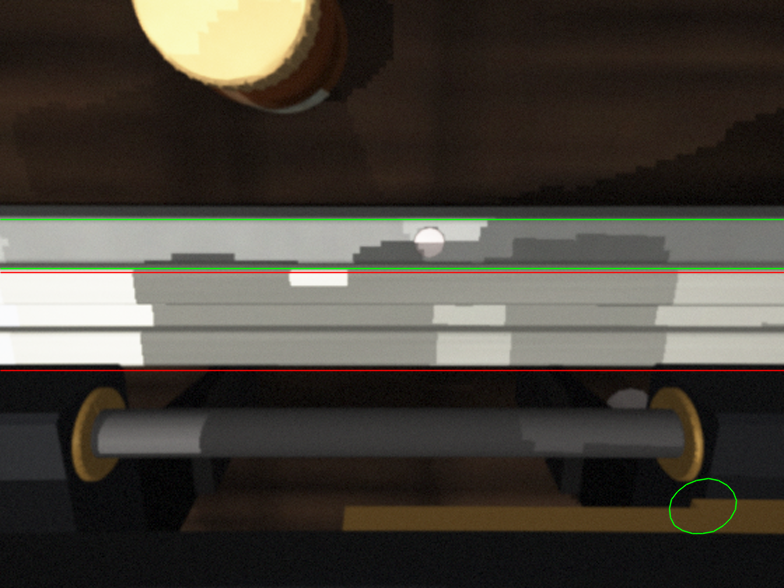

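The force rose to 26 N with only 0.2 mm of movement, and the bar edge is parallel to the fence edge at row 268, so the bar is seated. I'll back straight off, rise and look.

Request:
carry_out(commands=[[[0, 0, 0.15, 0, 0, 0, 0], [0, 0, 0.6, 0, 0, 0, 0], [0, 0, 1.6, 0, 0, 0, 0], [0, 0, 2.6, -1, 0, 0, 0], [0, 0, 3.6, -3, 0, 0, 0], [0, 0, 4.6, -5, 0, 0, 0], [0, 0.5, 6, -6.5, 0, 0, 0], [0, 3, 6, -7, 0, 0, 0], [0, 5, 6, -7, 0, 0, 0], [0, 7, 6, -7, 0, 0, 0], [0, 9, 6, -7, 0, 0, 0], [0, 9, 6, -7, 0, 0, 0]]])

```text
time: 17.18
ee_pos: [0.4937, -0.2341, 0.188]
eef_rot: [0.711, -0.703, -0.001, 0.003]
ft_force: [-0.0, 0.7, 0.5]
width: 0.0871
```

```bash
python3 look.py m 10 2.6 0 top scene
```

```text
t 17.18 tcp [ 0.4937 -0.2341  0.188 ] bay [-165.3 -218.4  188. ] yaw -89.36 zz [-0.006 -0.003 -1.   ] F [-0.   0.7  0.5] w 0.0871
```

View pics/m_top.png

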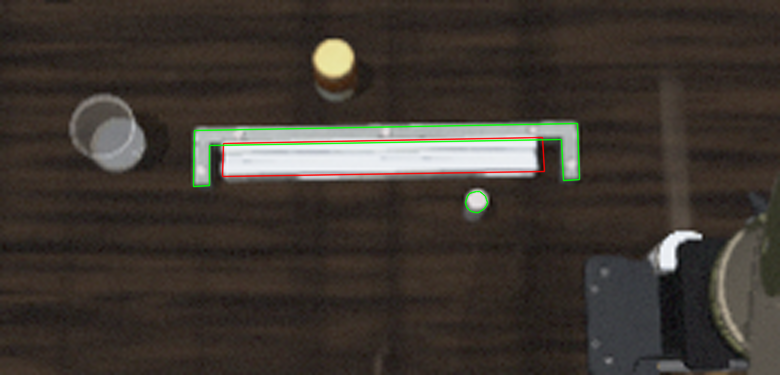

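View pics/m_scene.png

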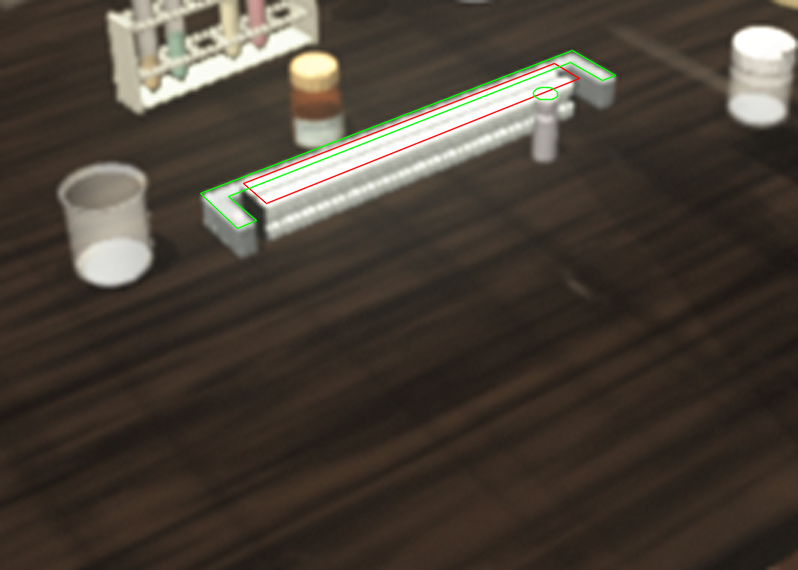

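The top view shows the bar inside the bay, between (222,143) and (538,177), parallel to the fence. The beaker, vial and jar are where they were. I'll check both ends close up with the wrist camera.

```bash
python3 - <<'E'
from h import *
from bench import r
s=r.read_state(); print(go(s,b2w(-.055,-.10,.16),-88.97)); print(go(s,b2w(-.055,.11,.16),-88.97))
E
```

```text
[-4.56 -4.37  1.11  0.06 -0.02 -0.01]
[-1.296e+01 -4.360e+00  1.090e+00  6.000e-02 -2.000e-02 -1.000e-02]
```

Request:
carry_out(commands=[[[0, -2, -1.5, 0.3, 0, 0, 0], [0, -3.5, -3, 0.7, 0, 0, 0], [0, -4.5, -4.2, 1.0, 0, 0, 0], [0, -4.56, -4.37, 1.1, 0, 0, 0], [0, -4.56, -4.37, 1.1, 0, 0, 0], [0, -4.56, -4.37, 1.1, 0, 0, 0]]])

```text
time: 18.02
ee_pos: [0.6014, -0.1145, 0.1605]
eef_rot: [0.713, -0.701, -0.001, 0.003]
ft_force: [-0.2, -0.4, 0.1]
width: 0.0869
```

```bash
python3 look.py n 10 0 0 wrist; python3 - <<'E'
from h import *
from bench import r
s=r.read_state(); print(go(s,b2w(-.055,.11,.16),-88.97))
E
```

```text
t 18.02 tcp [ 0.6014 -0.1145  0.1605] bay [ -55.5 -100.8  160.5] yaw -89.08 zz [-0.005 -0.002 -1.   ] F [-0.2 -0.4  0.1] w 0.0869
[-8.44  0.    0.    0.05 -0.03 -0.03]
```

View pics/n_wrist.png

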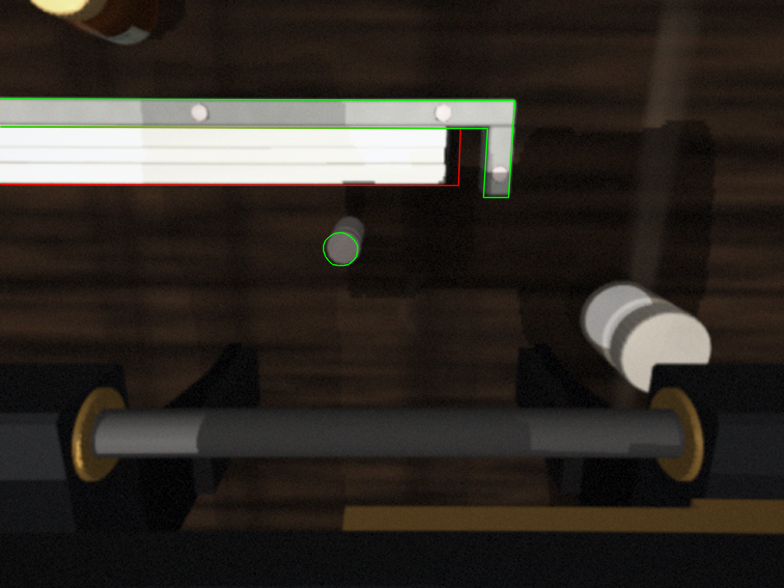

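The right end is flush with the fence, with bar edge and fence edge meeting along row 127 up to the cap at (445–455). The right end wall is at column 487, so it is clear. Now the left end.

Request:
carry_out(commands=[[[0, -2, 0, 0, 0, 0, 0], [0, -4, 0, 0, 0, 0, 0], [0, -6, 0, 0, 0, 0, 0], [0, -7.5, 0, 0, 0, 0, 0], [0, -8.4, 0, 0, 0, 0, 0], [0, -8.4, 0, 0, 0, 0, 0], [0, -8.4, 0, 0, 0, 0, 0]]])

```text
time: 18.95
ee_pos: [0.5983, 0.0935, 0.1603]
eef_rot: [0.712, -0.702, -0.0, 0.003]
ft_force: [0.8, 0.1, -1.0]
width: 0.0873
```

```bash
python3 look.py o 10 4 0 wrist; python3 - <<'E'
import cv2
a=cv2.imread('pics/n_wrist_raw.png')[60:150,200:380]; b=cv2.imread('pics/o_wrist_raw.png')[60:150,120:300]
cv2.imwrite('pics/no.png',cv2.resize(cv2.vconcat([a,b]),None,fx=3.3,fy=3.3,interpolation=cv2.INTER_CUBIC))
E
```

```text
t 18.95 tcp [0.5983 0.0935 0.1603] bay [-54.8 107.2 160.3] yaw -89.21 zz [-0.004 -0.003 -1.   ] F [ 0.8  0.1 -1. ] w 0.0873
```

View pics/o_wrist.png

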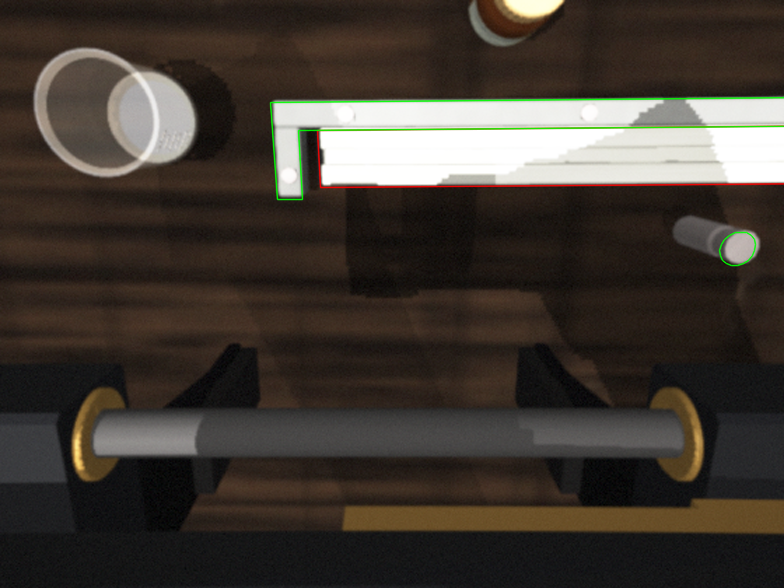

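View pics/no.png

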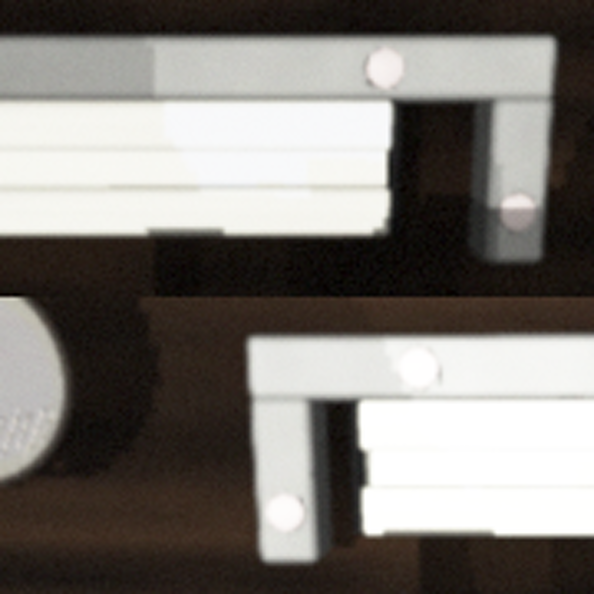

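Both ends lie flush against the back fence (in the joined crops, the edges meet along y≈100 above and y≈400 below), with clear gaps to both end walls. The arm is clear, so I'll hand in.

```bash
python3 -c "
from bench import r
print(r.close_job(), r.read_state()['time'])"
```

```text
the job is handed in; nothing more can be done
the job is handed in; nothing more can be done
```

The profile is parked in the bay, flat against the back fence from end to end, and the job is handed in. The arm's clock read about 19 s of the 72 s allowed.

**What I did:** I only pushed, with the fingertips on the outside of the profile, in the order asked:
1. I pushed the front face with both open fingertips, turning it so the right end went in past the left side of the post.
2. I pushed the left end face with the closed fingers until the right end lay well behind the post.
3. I swung the left end in with the open fingers on the front face, then pressed near the middle. The force rose to about 26 N with only 0.2 mm of movement, so it was seated.

**Last checks:**
- **Fit:** wrist close-ups show both ends flush with the fence, with clear gaps to both end walls. The profile sits about 4 mm left of centre.
- **Slight disagreement:** the top camera gave a slope about 0.003 rad different from the fence, which is within what it can resolve; the wrist close-ups did not show it.
- **Bystanders:** the beaker, vial and jar appear where they started. In the last top picture the arm partly hid the jar, but a later wrist view showed it standing.
- **Arm:** it was clear of everything at hand-in.

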